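# Wedge the rocking step shelf level

## Task

The pine step shelf has lost the foot of one low-step leg, so it rocks down onto that corner. Lay the pine wedge on the counter in front of that leg with its thin end pointing at the gap, let go of it, then push it by its thick end in under the middle of the leg until it jams tight and the shelf stands level. Do not push on the shelf itself, and leave the mug, the cone dripper and the square-ended offcut where they are.

Things in the scene. Friction and masses are not known exactly. Their poses are not given: they have to be found in the camera images.
- shelf_frame: Stained pine step shelf (its unrocked frame, z up); origin on the counter under its middle. Four 36 mm square legs centred at x +-100, y +-120 mm are its outermost parts. Low step (jar on it, up to 205 mm) on the +y side, high step (upright lid, up to 325 mm) on the -y side. The leg at (-100,+120) lost its foot; wedge it along +x or along -y. A dowel at (-35,+55) is clear of both lanes.
- short_leg (a point): Centre of the flat 36 x 36 mm underside of the leg without a foot; moves with the rocking shelf; axes as the shelf's. About 11 mm above the counter while the shelf is down, 20 mm when level. It presses down with about 3 to 4 N; wedging takes about 5 to 15 N of push (most at first touch), about 20 N or more once jammed. The shelf does not slide.
- shelf (a joint): Rocking angle of the shelf about the diagonal through its two fixed feet, rad: -0.0586 down on the short leg's corner (at the start), 0 level with the opposite foot touching the counter (stop). Rises as the short leg is lifted; falls back under its own weight unless wedged.
- wedge_mid (a point): Plain pine wedge, 160 mm long (x), 44 wide (y), flat underside, 4 mm thick at the thin end (+x) rising evenly to 30 mm at the thick end (-x), 90 g. Point: middle of length and width, 8.5 mm above the underside. Centre of mass 20 mm towards the thick end. Grip across the upright sides. The shelf is level when this point is about under the leg's centre; friction holds it there.
- wedge_toe (a point): Middle of the wedge's thin end, 2 mm above its underside, 80 mm from wedge_mid.
- wedge_heel (a point): Middle of the wedge's thick end face (44 wide x 30 mm high), 15 mm above its underside, 80 mm from wedge_mid. Push here.
- wedge: The wedge as a body; origin at the middle of its underside, axes as wedge_mid.
- dripper: Bystander: stainless cone coffee dripper, flange 92 mm across, 110 mm across the top with a wire handle to 72 mm from the axis at its +y, 79 mm high. Origin at the centre of its underside. Stands in front of one side of the short leg.
- mug: Bystander: brown earthenware mug, 80 mm across, 92 mm high, its handle reaching about 75 mm from the axis at its +y. Origin at the centre of its underside.
- offcut: Bystander: square-ended pine offcut lying flat, 150 (x) x 44 (y) x 30 mm, too thick for the gap. Origin at the centre of its underside.
Mind the look-alikes: they are no part of the job. Leave any pink or yellow look-alike of the wedge alone.

How it is judged (in metres and radians):
On the way, in this order (a step that is already met when the one before it is completed fails the run):
1. the wedge lies flat and let go on the counter, its thin end pointing at the short leg (thin end within 80 mm of the leg's centre, thick end more than 130 mm away), with the shelf still down (horizontal distance between wedge_toe and short_leg below 0.08 m and horizontal distance between wedge_heel and short_leg above 0.13 m and angle between wedge_mid's own z axis and vertical below 0.06 rad and height (world z) of wedge_mid below 0.014 m and contact force between the fingers and wedge below 0.1 N and value of joint shelf below -0.045 rad), for 0.2 s.
2. the wedge has been pushed under the leg and lifted the shelf level (value of joint shelf above -0.008 rad and horizontal distance between wedge_mid and short_leg below 0.032 m), for 0.2 s.
At the end, for the whole second after the job is handed in: The shelf is level to within 0.008 rad (about 0.5 degree), held up by the wedge alone: the wedge lies flat (within 0.06 rad), bears on the leg with more than 1 N, its middle within 32 mm of the leg's centre seen from above, at rest and not touched (all of step 2 and angle between wedge_mid's own z axis and vertical below 0.06 rad and contact force between wedge and shelf_frame above 1 N and contact force between the fingers and wedge below 0.1 N and linear speed of wedge below 0.01 m/s).
It fails at once if the robot pushes on the shelf with more than 10 N (contact force between any of the fingers, the arm and shelf_frame above 10 N).
It fails at once if the dripper is shifted more than 25 mm or tipped (distance of dripper from where it was at the start of the episode above 0.025 m or angle between dripper's own z axis and vertical above 0.3 rad).
It fails at once if the mug is shifted more than 25 mm or tipped (distance of mug from where it was at the start of the episode above 0.025 m or angle between mug's own z axis and vertical above 0.3 rad).
It fails at once if the offcut is shifted more than 25 mm or tipped (distance of offcut from where it was at the start of the episode above 0.025 m or angle between offcut's own z axis and vertical above 0.3 rad).
It also fails if it takes over 64 s, if anything falls off the work surface, if the arm or the gripper's body presses on something with over 40 N, if the wrist force passes 120 N, or if a joint passes its speed limit or range.

## Robot

A 6-joint arm with a two-finger parallel gripper is mounted at the origin on the work surface. World frame = base frame: x ahead of the robot, y to its left, z up, the work surface at z = 0. Lengths are in mm, angles in rad, forces in N, time in s.
With the tool pointing down it reaches from about 375 to 900 mm from the base axis. Payload 3.1 kg.
Tool frame: the origin (TCP) lies at the very end of the fingers, on their centre line; the grasp point (between the pads) lies 19 mm behind it; z points along the fingers, y is the line along which they close (so a half turn about z gives the same grasp; the last joint's range is limited). The gripper opens to 87 mm and grips with 3 to 60 N. Pads are 19 mm wide; open, the fingers measure 117 mm over their backs; the gripper's body (75 mm by 190 mm) begins 51 mm behind the grasp point.
Start: joints at [-1.31, 0.527, 1.433, -0, 1.181, -0.178], TCP at [266.118, -565.489, 222.548] pointing down, gripper open.
Joint ranges: [-3.08, 3.08], [-0.75, 2.2], [0.22, 2.44], [-1.43, 4.57], [0, 2.65], [-2.85, 2.85]. Speed limits (rad/s): [2.79, 2.79, 3.14, 3.14, 3.14, 3.14].

## Interface

Orientations are given as a rotation vector (axis times angle).
In Python, from bench import arm gives the robot as it stands. The module is installed in compiled form; this text tells all that it offers.
- The arm moves only by the shell command python3 -m crank 'ROWS' [OPENING]. ROWS is a JSON object of lists of equal length, an entry for each row: "linear": the shift along the tool's x, y, z in mm, a list of three; "delta_rot": the turn, a rotation vector about the tool's x, y, z in degrees, a list of three. In form: {"linear": [[x, y, z], ...], "delta_rot": [[rx, ry, rz], ...]}. A call has 1 to 12 rows; each row shifts and turns the commanded pose from where the row before left it, along the tool's axes as they then stand; what a row does not reach is not made up. A row lasts 1/12 s, in which the tool goes at most 41.7 mm and 7.16 degrees, less where a joint would pass 70% of its speed; a pose out of reach is approached as far as the arm can. A call with a gripper value outside its range is refused whole. OPENING is the closure, from -1 (fully open) to 1 (shut), so that 0 is half open, set as the call begins (- or left out, the last holds). The fingers move at their own pace and stop on an object; the grip force is fixed at half the most. Time passes only in rows, so rows that do not move let the fingers close. It gives the time, the measured TCP pose, the force, the opening and the grip force at its end, in the units of the state.
- arm.state(): the state, without advancing time (a new reading comes with each control period).
- arm.get_image(name): name is "side" or "top" or "wrist"; returns the picture (480x640x3 uint8, red, green, blue); there is no depth.
- arm.calibration(name): a dict with "K" (3x3 intrinsics, pixels), "R" (3x3) and "t" (3): a world point X has camera coordinates R X + t; the wrist camera has in their place "T_tool_cam" (4x4, takes a point from camera to tool coordinates, whose origin is the TCP and whose axes are the flange's). Camera axes: x right, y down, z forward; pixel columns grow to the right and rows downward; lengths in mm; the calibration is good to about 2 mm. A picture is of the moment at which its call begins: read the wrist's pose just before it. calibration takes no time and is no camera call.
- arm.hand_in(): hands the job in; it is judged then, once.
Trained networks look in the newest picture that a camera, given by its name, has taken for a name from the list of things; names that differ only in an ending like _2 or _b are one class to them, and where a whole thing is asked for, a point or a joint stands for the part that bears it (a point fixed in the world has none). Each returns a list of dicts, best first, with "p" (0 to 1); they miss things now and then, are a little off and sometimes report something else, mostly with a low value. They report only what shows in the picture. A call takes as long as a camera call. They do not tell look-alikes from the thing itself.
- arm.find_in(camera, thing): "rect" ([centre column, centre row, width, height] in pixels, round what is visible of it).
The state is a dict: "time": time; "joint_pos": joint angles; "qd": joint speeds; "joint_torque": joint torques, N m; "ee_pos": TCP position; "ee_rot": TCP orientation; "force": force on the tool from outside, world axes, zero at the start; "wrist_torque": the same for the moment, N m; "width": finger opening in mm; "finger_force": force on a finger pad.
Only numpy, scipy, OpenCV 4.12 (cv2) and the standard library are available. Lean on these libraries where they do the work, as an engineer would, in place of code of your own. Each camera call takes 0.05 s, during which the arm holds its last target. There are 200 camera calls.

## Working session

There is one attempt and no reset: what is moved stays moved. The work goes in short steps, Python scripts to look and compute and a shell command to move; the robot and the scene stay as the last step left them, time stands still between calls to the robot, and variables do not carry over. Pictures are saved under pics/ and viewed, at most 10 in all, crops included, and the job is handed in when it is done.

```bash
mkdir -p pics
cat > h.py <<'E'
from bench import arm
import numpy as np, cv2
from scipy.spatial.transform import Rotation as Ro
def px2w(cam,u,v,z,st=None):
    c=arm.calibration(cam);K=np.array(c["K"])
    d=np.linalg.inv(K)@[u,v,1.]
    if cam=="wrist":
        st=st or arm.state();T=np.array(c["T_tool_cam"]);R=Ro.from_rotvec(st["ee_rot"]).as_matrix()
        o=R@T[:3,3]+np.array(st["ee_pos"]);d=R@T[:3,:3]@d
    else:
        R=np.array(c["R"]);t=np.array(c["t"]);o=-R.T@t;d=R.T@d
    return o+d*(z-o[2])/d[2]
def w2px(cam,X):
    c=arm.calibration(cam);p=np.array(c["K"])@(np.array(c["R"])@X+np.array(c["t"]));return p[:2]/p[2]
def save(cam,n):
    im=arm.get_image(cam);cv2.imwrite(f"pics/{n}.png",im[:,:,::-1]);return im
E
python3 - <<'E'
from h import *
print(arm.state())
for c in("top","side"):
    save(c,c+"0")
    for n in("wedge","shelf_frame","offcut","mug","dripper","short_leg"):
        print(c,n,[(round(r["p"],2),np.round(r["rect"]).tolist()) for r in arm.find_in(c,n)[:4]])
print(arm.calibration("wrist"))
E
```

```text
{'time': 0.0, 'joint_pos': array([-1.30948276e+00,  5.28485390e-01,  1.43390600e+00, -2.46560860e-05,
        1.18136215e+00, -1.78496306e-01]), 'qd': array([ 0.00070722, -0.00064843, -0.00080732, -0.00140698, -0.00062072,
        0.00034511]), 'joint_torque': array([-3.10365449e-04, -4.40039563e+01, -1.76591080e+01,  6.35489845e-02,
        5.82904718e-02, -1.60587906e-04]), 'ee_pos': array([ 265.93592157, -564.79540423,  221.55863407]), 'ee_rot': array([-3.06382809e+00, -6.84840745e-01,  1.76175439e-04]), 'force': array([-0.01360266, -0.10063193, -0.05445849]), 'wrist_torque': array([ 0.02021361, -0.00219394,  0.00336123]), 'finger_force': 0.0, 'width': 87.17793278844908}
top wedge [(0.95, [330.0, 233.0, 33.0, 49.0]), (0.91, [433.0, 167.0, 40.0, 64.0]), (0.84, [382.0, 340.0, 48.0, 48.0])]
top shelf_frame [(0.94, [335.0, 122.0, 121.0, 118.0])]
top offcut [(0.65, [397.0, 207.0, 20.0, 14.0])]
top mug [(0.86, [228.0, 266.0, 35.0, 50.0])]
top dripper [(0.89, [206.0, 180.0, 46.0, 52.0])]
top short_leg [(0.6, [335.0, 124.0, 118.0, 121.0])]
side wedge [(0.95, [444.0, 232.0, 66.0, 24.0]), (
[... 214 characters left out ...]
de mug [(0.93, [334.0, 301.0, 70.0, 72.0])]
side dripper [(0.79, [204.0, 300.0, 65.0, 71.0]), (0.56, [336.0, 300.0, 72.0, 73.0])]
side short_leg [(0.72, [218.0, 170.0, 140.0, 176.0])]
{'K': array([[341.18185627,   0.        , 320.1870128 ],
       [  0.        , 341.18185627, 239.6506615 ],
       [  0.        ,   0.        ,   1.        ]]), 'T_tool_cam': array([[ 5.18834553e-04, -9.57355527e-01, -2.88911967e-01,
         7.91899994e+01],
       [ 9.99999844e-01,  5.56278088e-04, -4.74934651e-05,
        -2.23719524e-01],
       [ 2.06183528e-04, -2.88911898e-01,  9.57355667e-01,
        -1.62880029e+02],
       [ 0.00000000e+00,  0.00000000e+00,  0.00000000e+00,
         1.00000000e+00]])}
```

View pics/top0.png

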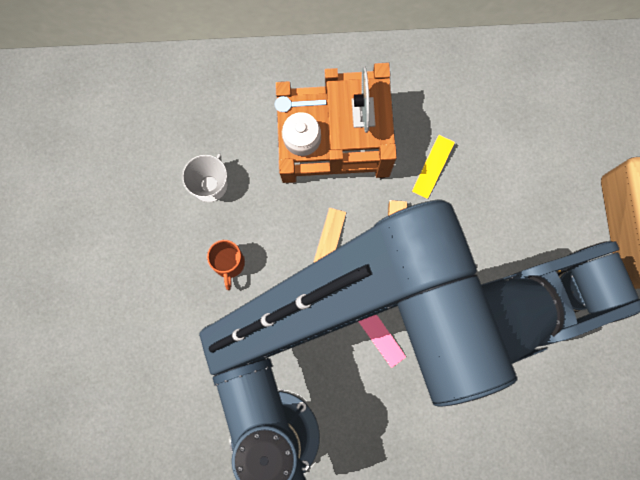

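View pics/side0.png

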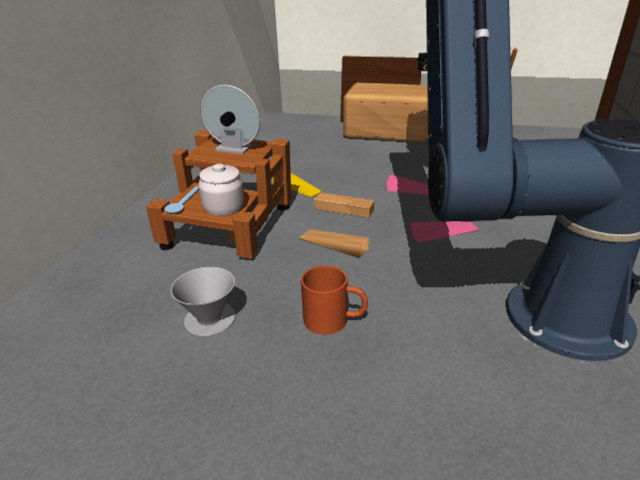

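The top view shows the shelf at (335,122), and its short leg is the near-left one at about (288,178). The side view agrees: that leg, at (247,250), has no black foot. The dripper at (206,180) blocks the -y lane, so I'll push along +x.

Wedge candidates in the top view:
- **Plain pine piece (330,233):** tapered in the side view (335,242), with its thick end towards the robot. This is my choice.
- **Offcut (397,207):** square-ended.
- **Yellow look-alike (433,167):** leave alone.
- **Pink look-alike (382,340):** leave alone. The side view shows another pink patch at (405,185).

Run:
```python
from h import *
for n,u,v,z in[("wedge thin",337,209,5),("wedge mid vis",330,233,17),("leg near-left bot",288,181,10),("leg near-right bot",386,177,0),("leg near-left top",288,166,100),("mug",225,258,80),("drip",206,178,79),("off",397,207,30)]:
    print(n,px2w("top",u,v,z).round())
for n,u,v,z in[("thin",302,238,3),("thick L",365,255,0),("thick R",369,237,30),("legbot",247,256,11),("legFL",166,246,0),("legR",283,208,0),("mug",325,328,0),("drip",210,322,0)]:
    print(n,px2w("side",u,v,z).round())
print(Ro.from_rotvec(arm.state()["ee_rot"]).as_matrix().round(2))
im=cv2.imread("pics/side0.png")[130:340,130:460]
cv2.imwrite("pics/crop1.png",cv2.resize(im,None,fx=2.4,fy=2.4,interpolation=cv2.INTER_CUBIC))
```

```text
wedge thin [ 543. -178.    5.]
wedge mid vis [ 479. -156.   17.]
leg near-left bot [623. -56.  10.]
leg near-right bot [ 623. -311.    0.]
leg near-left top [632. -60. 100.]
mug [417. 100.  80.]
drip [619. 143.  79.]
off [ 534. -328.   30.]
thin [ 544. -159.    3.]
thick L [ 389. -123.    0.]
thick R [ 386. -151.   30.]
legbot [635. -49.  11.]
legFL [842. -64.   0.]
legR [ 638. -299.    0.]
mug [418. 123.   0.]
drip [625. 154.   0.]
[[ 0.9   0.43  0.  ]
 [ 0.43 -0.9  -0.  ]
 [-0.    0.   -1.  ]]
```

View pics/crop1.png

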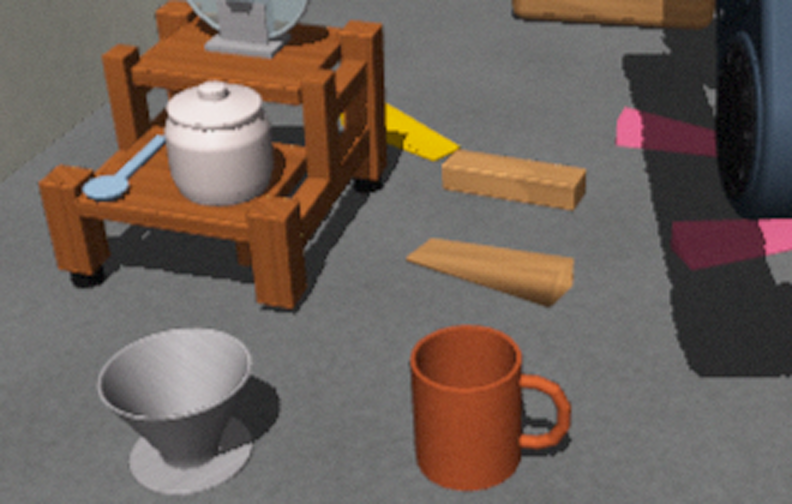

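The crop confirms the choice. The plain piece at crop (490,270) tapers to a thin left end at (410,258), while the one at (515,180) is the square offcut. I'll move above the wedge, turned so the camera sits on the robot's side.

```bash
python3 -m crank '{"linear":[[29,-24.4,0],[29,-24.4,0],[29,-24.4,0],[29,-24.4,0],[29,-24.4,0],[29,-24.4,0],[29,-24.4,0],[29,-24.4,0],[29,-24.4,0],[29,-24.4,0],[29,-24.4,0],[29,-24.4,0]],"delta_rot":[[0,0,0],[0,0,0],[0,0,0],[0,0,0],[0,0,0],[0,0,0],[0,0,0],[0,0,0],[0,0,0],[0,0,0],[0,0,0],[0,0,0]]}' -1
python3 -m crank '{"linear":[[0,0,0],[0,0,0],[0,0,0],[0,0,0],[0,0,0],[0,0,0],[0,0,0],[0,0,0],[0,0,0],[0,0,0],[0,0,0],[0,0,0]],"delta_rot":[[0,0,-7],[0,0,-7],[0,0,-7],[0,0,-7],[0,0,-7],[0,0,-7],[0,0,-7],[0,0,-7],[0,0,-7],[0,0,-7],[0,0,-7],[0,0,-7]]}'
python3 -m crank '{"linear":[[0,0,0],[0,0,0],[0,0,0],[0,0,0],[0,0,0],[0,0,0],[0,0,0],[0,0,0],[0,0,0]],"delta_rot":[[0,0,-7],[0,0,-7],[0,0,-7],[0,0,-7],[0,0,-7],[0,0,-7],[0,0,-7],[0,0,-7],[0,0,0]]}'
python3 - <<'E'
from h import *
s=arm.state();print(s["joint_pos"].round(2),s["ee_pos"].round(1));print(Ro.from_rotvec(s["ee_rot"]).as_matrix().round(3))
save("wrist","w1")
for n in("wedge","short_leg","offcut"):print(n,[(round(r["p"],2),np.round(r["rect"]).tolist()) for r in arm.find_in("wrist",n)[:4]])
E
```

```text
time: 1.7
ee_pos: [456.9, -150.8, 222.9]
ee_rot: [3.065, 0.685, 0.001]
force: [0.9, -0.3, -0.3]
width: 87.1
finger_force: 0.0
time: 2.7
ee_pos: [456.4, -152.5, 222.8]
ee_rot: [1.812, 2.566, 0.0]
force: [0.3, -0.2, -0.1]
width: 87.0
finger_force: 0.0
time: 3.45
ee_pos: [456.4, -152.5, 222.7]
ee_rot: [0.401, 3.115, -0.0]
force: [0.5, 0.4, 0.2]
width: 87.2
finger_force: 0.0
[-0.56  0.33  1.78 -0.    1.02 -1.87] [ 456.4 -152.5  222.7]
[[-0.967  0.253  0.   ]
 [ 0.253  0.967 -0.   ]
 [-0.    -0.    -1.   ]]
wedge [(0.77, [24.0, 170.0, 47.0, 116.0]), (0.73, [166.0, 47.0, 118.0, 90.0]), (0.71, [321.0, 214.0, 49.0, 137.0])]
short_leg []
offcut [(0.34, [324.0, 217.0, 48.0, 142.0]), (0.16, [336.0, 415.0, 246.0, 127.0])]
```

View pics/w1.png

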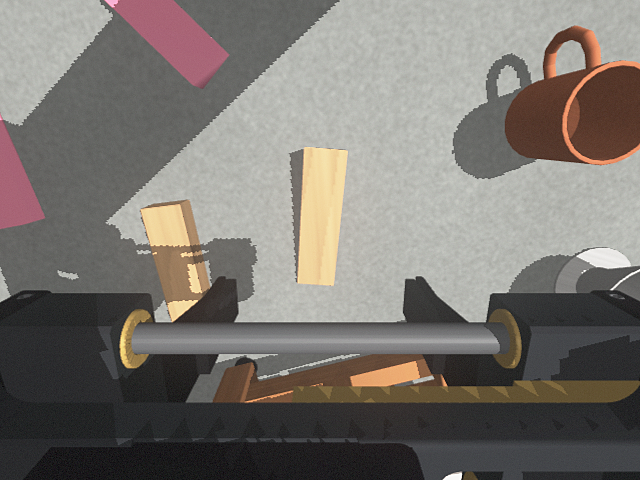

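The wrist view shows the wedge from its thick end at (304..347,149) to its thin end at (297..335,284), with the offcut at (180,260) on its left. Next I'll compute its pose.

Run:
```python
from h import *
H=[px2w("wrist",*p,30)[:2] for p in[(304,148),(347,150)]];T=[px2w("wrist",*p,4)[:2] for p in[(297,284),(335,285)]]
h=np.mean(H,0);t=np.mean(T,0);print(h,t,np.linalg.norm(t-h),np.linalg.norm(H[0]-H[1]),np.linalg.norm(T[0]-T[1]))
a=np.degrees(np.arctan2(*(t-h)[::-1]));m=(h+t)/2;print("mid",m,"yaw",a)
R=Ro.from_rotvec(arm.state()["ee_rot"]).as_matrix()
d=(t-h)/np.linalg.norm(t-h);g=m-15*d
print("tool delta to grasp",R.T@(np.r_[g,0]-np.r_[arm.state()["ee_pos"][:2],0]),"tool yaw",np.degrees(np.arctan2(R[1,0],R[0,0])))
print("mug",px2w("wrist",625,112,92),"mug bot",px2w("wrist",510,120,20))
```

```text
[ 392.11261883 -129.65581273] [ 544.36228577 -180.96960263] 160.66445193457466 43.382354352873634 46.25047193138595
mid [ 468.2374523  -155.31270768] yaw -18.625726562520743
tool delta to grasp [ 2.77465715e+00  1.20203273e+00 -6.50629450e-04] tool yaw 165.07182381068682
mug [424.04274076 111.01689185  92.        ] mug bot [413.02956181  58.02143071  20.        ]
```

```bash
python3 -m crank '{"linear":[[3,1,0],[0,0,35],[0,0,35],[0,0,35],[0,0,35],[0,0,30],[0,0,25],[0,0,15],[0,0,8],[0,0,0],[0,0,0]],"delta_rot":[[0,0,3.7],[0,0,0],[0,0,0],[0,0,0],[0,0,0],[0,0,0],[0,0,0],[0,0,0],[0,0,0],[0,0,0],[0,0,0]]}' -1
python3 -m crank '{"linear":[[0,0,0],[0,0,0],[0,0,0],[0,0,0],[0,0,0],[0,0,0],[0,0,0],[0,0,0],[0,0,0],[0,0,0]],"delta_rot":[[0,0,0],[0,0,0],[0,0,0],[0,0,0],[0,0,0],[0,0,0],[0,0,0],[0,0,0],[0,0,0],[0,0,0]]}' 1
```

```text
time: 4.57
ee_pos: [453.9, -150.8, 4.7]
ee_rot: [0.506, 3.1, -0.0]
force: [0.1, -0.7, 0.4]
width: 86.9
finger_force: 0.0
time: 5.4
ee_pos: [453.7, -150.7, 4.7]
ee_rot: [0.505, 3.101, -0.0]
force: [-0.4, -0.1, 2.5]
width: 43.8
finger_force: 30.0
```

The wedge is gripped, with the opening at 43.8 mm. I'll lift it a little and measure the leg in enlarged crops of the side and top views.

```bash
python3 -m crank '{"linear":[[0,0,-20],[0,0,-20],[0,0,0]],"delta_rot":[[0,0,0],[0,0,0],[0,0,0]]}'
python3 - <<'E'
from h import *
a=save("side","s2")[140:270,140:300];b=save("top","t2")[50:200,180:420]
cv2.imwrite("pics/cs.png",cv2.resize(a[:,:,::-1],None,fx=4.5,fy=4.5,interpolation=cv2.INTER_CUBIC))
cv2.imwrite("pics/ct.png",cv2.resize(b[:,:,::-1],None,fx=3.3,fy=3.3,interpolation=cv2.INTER_CUBIC))
E
```

```text
time: 5.65
ee_pos: [455.0, -151.3, 46.6]
ee_rot: [0.504, 3.097, -0.003]
force: [1.0, -1.4, -1.4]
width: 43.7
finger_force: 30.0
```

View pics/cs.png

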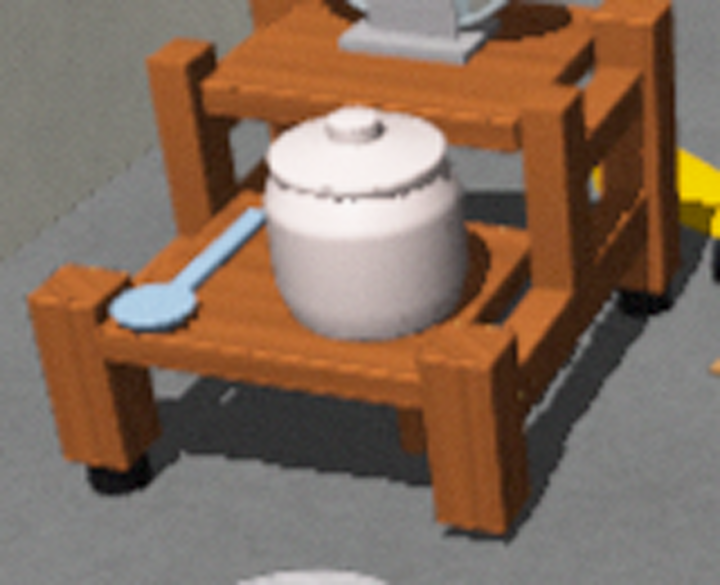

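View pics/ct.png

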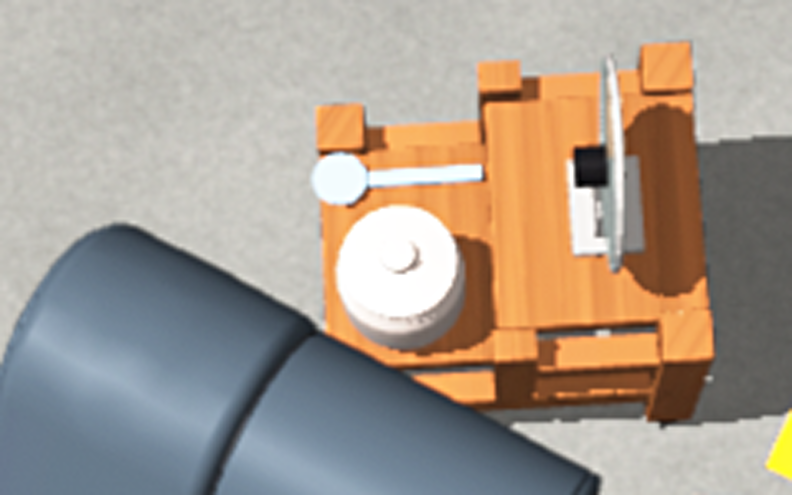

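The crops show the short leg's underside corners in the side view at crop (438,522), (505,532) and (527,498). The sound neighbours' wood bottoms are near (65,458), (127,470), (160,440) and (675,290). I'll fit the shelf pose from these.

Run:
```python
from h import *
from scipy.optimize import least_squares
O=[]
def s(x,y,z,u,v):O.append(("side",x,y,z,140+u/4.5,140+v/4.5))
s(-82,138,11,0,0);O.pop()
s(-82,138,11,438,522);s(-118,138,11,505,532);s(-118,102,11,527,498)
s(118,138,20,65,458);s(82,138,20,127,470);s(82,102,20,160,440)
s(-118,-102,20,None or 650,293) if 0 else None
s(-100,-120,0,645,305)
O.append(("top",-118,-138,20,180+700/3.3,50+418/3.3));O.append(("top",-118,-102,20,180+650/3.3,50+418/3.3))
O.append(("top",-118,138,11,281,182));O.append(("top",-118,102,11,295,181))
def f(p):
    c,n=np.cos(p[2]),np.sin(p[2]);r=[]
    for cam,x,y,z,u,v in O:r+=list(w2px(cam,np.array([p[0]+c*x-n*y,p[1]+n*x+c*y,z]))-[u,v])
    return r
q=least_squares(f,[740,-180,0],loss="soft_l1");p=q.x;print(p[:2],np.degrees(p[2]));print(np.array(f(p)).reshape(-1,2).round(1))
c,n=np.cos(p[2]),np.sin(p[2]);L=p[:2]+[c*-100-n*120,n*-100+c*120];print("leg",L)
```

```text
[ 737.54929801 -180.62865849] -0.4204184512230779
[[-0.8  0.5]
 [-0.2  0.3]
 [ 1.1 -1. ]
 [-0.6  0.6]
 [-0.1 -0.2]
 [ 0.9 -1.6]
 [ 0.1  0.1]
 [-2.4 -0.4]
 [-1.3  0.2]
 [ 1.3 -0. ]
 [ 1.3  0.4]]
leg [638.43250453 -59.89812694]
```

The leg centre comes out at (638,-60) and the shelf yaw at about 0. I'll set the wedge down with its toe at about x=598.

```bash
python3 -m crank '{"linear":[[-4.2,25.4,0],[-4.2,25.4,0],[-4.2,25.4,0],[-4.1,25.3,0],[0,0,0],[0,0,0],[0,0,0],[0,0,0],[0,0,0]],"delta_rot":[[0,0,0],[0,0,0],[0,0,0],[0,0,0],[0,0,-6.1],[0,0,-6.1],[0,0,-6],[0,0,0],[0,0,0]]}'
python3 -m crank '{"linear":[[0,0,12],[0,0,12],[0,0,8],[0,0,4],[0,0,2],[0,0,2],[0,0,0],[0,0,0]],"delta_rot":[[0,0,0],[0,0,0],[0,0,0],[0,0,0],[0,0,0],[0,0,0],[0,0,0],[0,0,0]]}'
```

```text
time: 6.5
ee_pos: [501.0, -59.4, 43.5]
ee_rot: [-0.012, -3.14, -0.001]
force: [0.6, -0.3, -0.8]
width: 43.3
finger_force: 30.0
time: 7.17
ee_pos: [502.1, -59.8, 4.9]
ee_rot: [0.009, 3.141, -0.0]
force: [0.3, 0.6, -2.6]
width: 43.7
finger_force: 30.0
```

```bash
python3 -m crank '{"linear":[[0,0,0],[0,0,0],[0,0,0],[0,0,0],[0,0,0],[0,0,0],[0,0,-10],[0,0,-25],[0,0,-35],[0,0,-35],[0,0,-35],[0,0,-20]],"delta_rot":[[0,0,0],[0,0,0],[0,0,0],[0,0,0],[0,0,0],[0,0,0],[0,0,0],[0,0,0],[0,0,0],[0,0,0],[0,0,0],[0,0,0]]}' -1
python3 -m crank '{"linear":[[20,0,0],[35,0,0],[35,0,0],[0,0,0],[0,0,0]],"delta_rot":[[0,0,0],[0,0,0],[0,0,0],[0,0,0],[0,0,0]]}' 1
python3 - <<'E'
from h import *
s=arm.state();print(s["joint_pos"].round(2))
im=save("wrist","w3");print(arm.find_in("wrist","wedge")[:2])
save("side","s3")
E
```

```text
time: 8.17
ee_pos: [503.0, -60.1, 168.7]
ee_rot: [0.008, 3.136, -0.003]
force: [1.0, 0.7, 0.7]
width: 86.6
finger_force: 0.0
time: 8.58
ee_pos: [409.4, -58.5, 165.1]
ee_rot: [-0.01, -3.14, -0.001]
force: [0.5, -0.9, 0.4]
width: 61.2
finger_force: 0.0
[-0.41  0.35  2.    0.    0.79 -1.98]
[{'rect': [319.8, 314.4, 44.5, 136.5], 'p': 0.57}, {'rect': [91.5, 54.6, 122.8, 107.1], 'p': 0.57}]
```

View pics/w3.png

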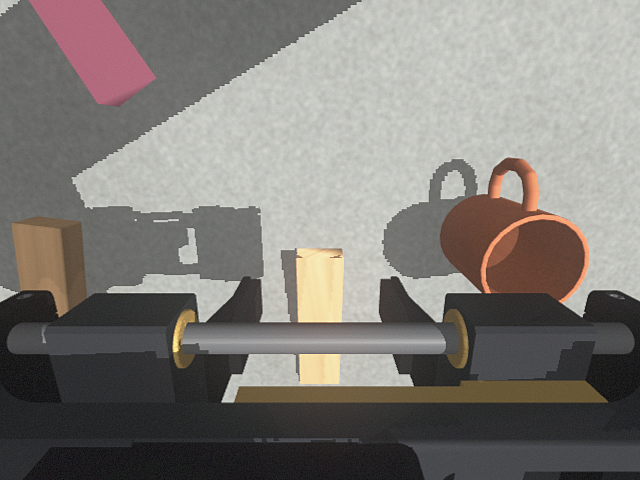

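View pics/s3.png

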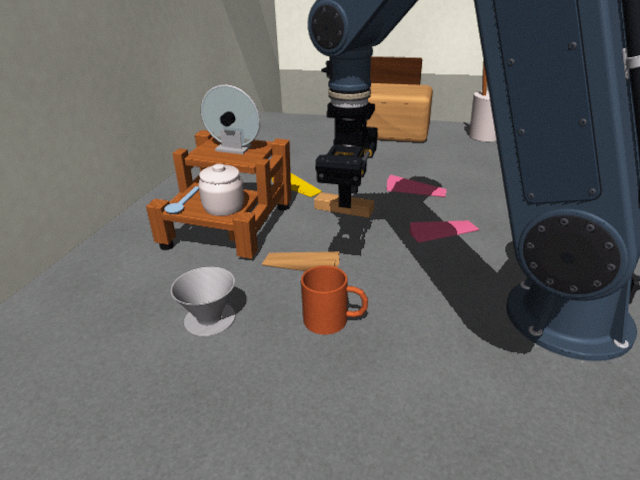

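The wrist view shows the wedge lying straight, its heel edge at (297..343,257) and its toe at (301..338,384). The side view shows it lying free in front of the short leg, toe at (264,262).

Run:
```python
from h import *
h=(px2w("wrist",297,258,30)+px2w("wrist",343,258,30))/2;t=(px2w("wrist",301,384,4)+px2w("wrist",338,384,4))/2
print(h,t,np.linalg.norm(t-h),"toe side",px2w("side",264,262,2),arm.state()["ee_pos"],arm.state()["width"])
```

```text
[441.82007476 -60.21365665  30.        ] [604.05330878 -61.62138151   4.        ] 164.30947602224046 toe side [596.02548277 -47.02035085   2.        ] [413.53528405 -59.90817077 165.19920377] 49.71900470139958
```

```bash
python3 -m crank '{"linear":[[4,0,0],[0,0,35],[0,0,35],[0,0,35],[0,0,25],[0,0,15],[0,0,12],[0,0,0],[0,0,0]],"delta_rot":[[0,0,0],[0,0,0],[0,0,0],[0,0,0],[0,0,0],[0,0,0],[0,0,0],[0,0,0],[0,0,0]]}'
python3 -m crank '{"linear":[[-5,0,0],[-5,0,0],[-5,0,0],[-5,0,0],[-5,0,0],[-5,0,0],[-5,0,0],[0,0,0]],"delta_rot":[[0,0,0],[0,0,0],[0,0,0],[0,0,0],[0,0,0],[0,0,0],[0,0,0],[0,0,0]]}'
```

```text
time: 9.48
ee_pos: [408.0, -59.2, 6.8]
ee_rot: [-0.008, -3.14, -0.001]
force: [-0.2, -0.3, 0.8]
width: 1.1
finger_force: 0.0
time: 10.15
ee_pos: [444.6, -59.8, 7.7]
ee_rot: [0.008, 3.139, -0.002]
force: [0.5, -1.1, -0.0]
width: 0.6
finger_force: 0.0
```

```bash
python3 -m crank '{"linear":[[-4,0,0],[-4,0,0],[-4,0,0],[-4,0,0],[-4,0,0],[-4,0,0],[-4,0,0],[-4,0,0],[-4,0,0],[-4,0,0]],"delta_rot":[[0,0,0],[0,0,0],[0,0,0],[0,0,0],[0,0,0],[0,0,0],[0,0,0],[0,0,0],[0,0,0],[0,0,0]]}'
python3 - <<'E'
from h import *
im=save("wrist","w4");print([ (r["p"],np.round(r["rect"])) for r in arm.find_in("wrist","wedge")[:3]])
E
```

```text
time: 10.98
ee_pos: [483.2, -59.6, 7.5]
ee_rot: [0.008, 3.142, -0.0]
force: [-0.4, -0.2, 0.2]
width: 0.8
finger_force: 0.4
[(0.61, array([320., 377.,  27.,  13.]))]
```

```bash
python3 -m crank '{"linear":[[-3,0,0],[-3,0,0],[-3,0,0],[-3,0,0],[-3,0,0],[-3,0,0],[-3,0,0],[-3,0,0],[0,0,0]],"delta_rot":[[0,0,0],[0,0,0],[0,0,0],[0,0,0],[0,0,0],[0,0,0],[0,0,0],[0,0,0],[0,0,0]]}'
python3 -m crank '{"linear":[[-3,0,0],[-3,0,0],[-3,0,0],[-3,0,0],[-3,0,0],[-3,0,0],[0,0,0]],"delta_rot":[[0,0,0],[0,0,0],[0,0,0],[0,0,0],[0,0,0],[0,0,0],[0,0,0]]}'
```

```text
time: 11.83
ee_pos: [502.9, -58.5, 7.4]
ee_rot: [-0.007, -3.133, -0.004]
force: [-7.3, -0.6, 4.7]
width: 0.5
finger_force: 3.3
time: 12.42
ee_pos: [521.4, -58.8, 7.3]
ee_rot: [-0.007, -3.134, -0.003]
force: [-5.7, -0.1, 3.4]
width: 0.5
finger_force: 3.0
```

Wedging has started, with about 6–7 N of push. I'll carry on in small steps until it jams.

```bash
python3 -m crank '{"linear":[[-3,0,0],[-3,0,0],[-3,0,0],[-3,0,0],[0,0,0]],"delta_rot":[[0,0,0],[0,0,0],[0,0,0],[0,0,0],[0,0,0]]}'
python3 -m crank '{"linear":[[-2,0,0],[-2,0,0],[-2,0,0],[0,0,0]],"delta_rot":[[0,0,0],[0,0,0],[0,0,0],[0,0,0]]}'
python3 -m crank '{"linear":[[-2,0,0],[-2,0,0],[0,0,0]],"delta_rot":[[0,0,0],[0,0,0],[0,0,0]]}'
```

```text
time: 12.83
ee_pos: [533.6, -58.9, 7.3]
ee_rot: [-0.007, -3.135, -0.003]
force: [-5.9, -0.3, 4.0]
width: 0.1
finger_force: 2.8
time: 13.17
ee_pos: [539.1, -58.8, 7.3]
ee_rot: [-0.007, -3.134, -0.003]
force: [-5.9, 0.6, 4.1]
width: 0.4
finger_force: 3.1
time: 13.42
ee_pos: [542.9, -58.8, 7.3]
ee_rot: [-0.008, -3.133, -0.003]
force: [-6.5, 0.4, 3.9]
width: 0.5
finger_force: 3.3
```

```bash
python3 -m crank '{"linear":[[-2,0,0],[-2,0,0],[0,0,0]],"delta_rot":[[0,0,0],[0,0,0],[0,0,0]]}'
python3 -m crank '{"linear":[[-2,0,0],[0,0,0]],"delta_rot":[[0,0,0],[0,0,0]]}'
python3 -m crank '{"linear":[[-2,0,0],[0,0,0]],"delta_rot":[[0,0,0],[0,0,0]]}'
```

```text
time: 13.67
ee_pos: [546.9, -58.8, 7.3]
ee_rot: [-0.008, -3.133, -0.003]
force: [-6.5, 0.5, 3.4]
width: 0.5
finger_force: 3.3
time: 13.83
ee_pos: [548.8, -58.8, 7.3]
ee_rot: [-0.007, -3.133, -0.003]
force: [-6.6, 0.7, 4.5]
width: 0.3
finger_force: 3.3
time: 14.0
ee_pos: [549.4, -58.6, 7.2]
ee_rot: [-0.007, -3.13, -0.004]
force: [-8.9, 0.3, 6.9]
width: 0.3
finger_force: 4.4
```

Resistance is rising and motion is slowing at the expected x, so it is beginning to jam. I'll press a bit more.

```bash
python3 -m crank '{"linear":[[-2,0,0],[-1,0,0],[0,0,0]],"delta_rot":[[0,0,0],[0,0,0],[0,0,0]]}'
python3 -m crank '{"linear":[[-2,0,0],[-1,0,0],[0,0,0]],"delta_rot":[[0,0,0],[0,0,0],[0,0,0]]}'
```

```text
time: 14.25
ee_pos: [549.5, -58.4, 7.1]
ee_rot: [-0.006, -3.124, -0.006]
force: [-13.9, -2.0, 10.7]
width: 0.5
finger_force: 6.7
time: 14.5
ee_pos: [549.8, -58.1, 7.1]
ee_rot: [-0.005, -3.119, -0.007]
force: [-16.8, -2.7, 13.6]
width: 0.8
finger_force: 8.9
```

```bash
python3 -m crank '{"linear":[[-2,0,0],[-1,0,0],[0,0,0]],"delta_rot":[[0,0,0],[0,0,0],[0,0,0]]}'
python3 -m crank '{"linear":[[4,0,0],[8,0,0],[15,0,0],[20,0,0],[20,0,0],[0,0,-10],[0,0,-30],[0,0,-35],[0,0,-35],[0,0,0],[0,0,0],[0,0,0]],"delta_rot":[[0,0,0],[0,0,0],[0,0,0],[0,0,0],[0,0,0],[0,0,0],[0,0,0],[0,0,0],[0,0,0],[0,0,0],[0,0,0],[0,0,0]]}'
python3 - <<'E'
from h import *
a=save("side","s5")[140:290,130:370]
cv2.imwrite("pics/c5.png",cv2.resize(a[:,:,::-1],None,fx=3.3,fy=3.3,interpolation=cv2.INTER_CUBIC))
E
```

```text
time: 14.75
ee_pos: [550.0, -57.9, 7.0]
ee_rot: [-0.004, -3.113, -0.008]
force: [-23.2, -4.1, 16.0]
width: 0.4
finger_force: 11.2
time: 15.75
ee_pos: [497.8, -59.8, 118.1]
ee_rot: [0.008, 3.139, -0.001]
force: [0.2, 0.4, 0.1]
width: 0.2
finger_force: 0.0
```

View pics/c5.png

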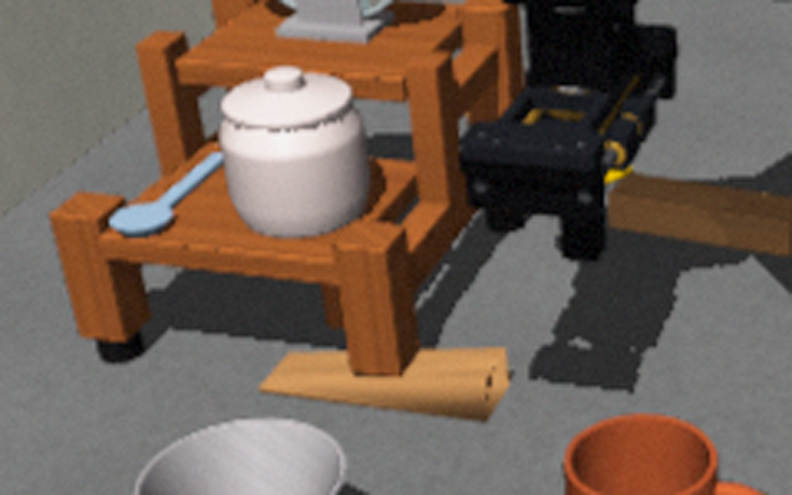

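The wedge lies flat and centred under the leg, toe at crop (265,388) and heel at (500,390). The shelf has lifted, the push reached 23 N at the jam, and the gripper is clear.

```bash
python3 -c "
from bench import arm
print(arm.hand_in())"
```

```text
the job is handed in; nothing more can be done
None
```

I pushed the wedge in under the middle of the short leg until it jammed at about 23 N, let go of it and handed the job in; the last picture shows the shelf lifted and resting on the wedge, but hand-in returned no verdict.

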